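# Lower the tag press by one turn of its hand wheel

### The arm

A 6-joint arm with a two-finger parallel gripper is mounted at the origin on a cart in front of the work surface, level with it; the furniture and walls round the work are solid. World frame = base frame: x ahead of the robot, y to its left, z up, the work surface at z = 0. Lengths are in m, angles in rad, forces in N, time in s.
With the tool pointing down it reaches from about 0.3 to 0.775 m from the base axis. Payload 14.6 kg.
Tool frame: the origin (TCP) lies at the very end of the fingers, on their centre line; the grasp point (between the pads) lies 19 mm behind it; x points along the fingers, y is the direction in which the jaws open and shut, and the axes are right-handed (so a half turn about x gives the same grasp; the last joint's range is limited). The gripper opens to 94 mm and grips with 3 to 60 N. Pads are 16 mm wide; open, the fingers measure 119 mm over their backs; the gripper's body (75 mm by 177 mm) begins 78 mm behind the grasp point.
Start: joints at [-1.389, 0.3, 1.521, -0, 1.321, -0.067], TCP at [0.135, -0.533, 0.205] pointing down, gripper open.
Joint ranges: [-3.03, 3.03], [-0.79, 2.21], [0.23, 2.52], [-1.04, 4.18], [0, 3.07], [-2.55, 2.55]. Speed limits (rad/s): [2.22, 2.22, 2.57, 3.14, 3.14, 3.14].

### API

Orientations are given as [roll, pitch, yaw] about the fixed x, y, z axes, in that order (R = Rz(yaw) Ry(pitch) Rx(roll)).
In Python, from station import ctrl, viewer, hand_in gives the robot as it stands. The module is installed in compiled form; this text tells all that it offers.
- The arm moves only by the tool play_rows, never from a script. Its argument "deltas" is a list that holds one entry, the list of rows, each a list of 7 numbers: the shift along the tool's x, y, z in mm, then the turn, a rotation vector about the tool's x, y, z in rad, then the finger opening in mm, from 0 to 94. In form: [[[dx, dy, dz, ax, ay, az, gripper], ...]]. A call has 1 to 10 rows; each row shifts and turns the commanded pose from where the row before left it, along the tool's axes as they then stand; what a row does not reach is not made up. A row lasts 1/10 s, in which the tool goes at most 50 mm and 8.59 degrees, less where a joint would pass 70% of its speed; a pose out of reach is approached as far as the arm can. A call with a gripper value outside its range is refused whole. The fingers move at their own pace and stop on an object; "grip_force" is the grip in N (left out, the last holds). Time passes only in rows, so rows that do not move let the fingers close. It gives the time, the measured TCP pose, the force and the opening at its end, in the units of the state.
- ctrl.get_obs(): the state, without advancing time (a new reading comes with each control period).
- viewer.camera(name): name is "scene" or "top" or "wrist"; returns a dict with "img" (420x560x3 uint8, red, green, blue), "fx", "fy", "cx", "cy" (pixels), "rvec" (rotation vector, rad) and "tvec" (3), from world to camera coordinates, as OpenCV has them. Camera axes: x right, y down, z forward; pixel columns grow to the right and rows downward; lengths in m; the calibration is good to about 2 mm. A picture is of the moment at which its call begins. There is no depth.
- hand_in(): hands the job in, once; it reports no verdict.
The state is a dict: "time_s": time; "qpos": joint angles; "joint_vel": joint speeds; "tau": joint torques, N m; "ee_pos": TCP position; "eef_rot": TCP orientation; "force": force on the tool from outside, world axes, zero at the start; "moment": the same for the moment, N m; "grip_width": finger opening in m.
Only numpy, scipy, OpenCV 4.12 (cv2) and the standard library are available. Lean on these libraries where they do the work, as an engineer would, in place of code of your own. Each camera call takes 0.05 s, during which the arm holds its last target.

### The job

Bring the ram of the small desk press down to the brass tag: push the hand wheel round clockwise, seen from above, by its upright red handle through exactly one full turn, so that the handle ends where it began. Only push the handle gently with the fingertips or the outside of the fingers, do not pinch it; leave the stapler, staple box, rubber stamp and sticky notes where they are, and end with the hand clear of the press.

Things in the scene. Friction and masses are not known exactly. Their poses are not given: they have to be found in the camera images.
- press: Desk press, fixed: blue gearbox and nose (up to 97 mm) on a grey foot plate. Origin on the desk under the wheel's axis; x points away from the nose, z up. The foot spans x = -155 to 75, y = -75 to 75 mm. A graduated cover of radius 46 mm under the wheel reaches 113 mm. The nose, at -x, holds a steel ram; a turn of the wheel lowers it 12.5 mm, from about 14 mm above a brass tag to just over it.
- wheel_centre (a point): Centre of the hand wheel, on its vertical axis, 124 mm above the desk. The wheel lies level: black rim of radius 75 mm (bar 14 mm thick, so its top is 131 mm above the desk), three steel spokes 11 mm thick, hub 30 mm wide that ends 134 mm above the desk.
- handle_mid (a point): A point on the axis of the upright red handle, 159 mm above the desk. The handle stands on the rim where a spoke ends, 75 mm from the wheel's axis: a round upright bar of 24 mm diameter (steel neck of 18 mm below 133 mm) that ends 184 mm above the desk. It spins freely about its own axis, like a crank sleeve.
- handwheel (a joint): Angle of the hand wheel in rad, growing clockwise seen from above; one turn is 6.283. At 0 the handle is over the nose (at -x of the press). It starts between -0.5 and 0.5 and stays where it is left. Stops at -0.9 and 7.3, well past one turn. Turning takes about 3.5 N at the handle, a little more when fast (0.25 N m friction, 0.04 N m s damping).
- rubber_stamp: Black rubber stamp with turned handle, 28 x 56 x 70 mm, stands loose beside the press; origin at its underside. Leave alone.
- sticky_notes: White block of sticky notes, 77 x 77 x 13 mm, loose; origin at its underside. Leave alone.
- stapler: Black stapler, 144 x 39 x 54 mm, loose; origin at its underside. Leave alone.
- staple_box: Small pale grey box of staples, 30 x 52 x 20 mm, loose; origin at its underside. Leave alone.
- handle: The red handle itself; origin at the rim's mid height (124 mm above the desk), on the handle's axis.

How it is judged:
By the outcome, as a careful person would: the job done as asked, in the order asked, and still so for the second after the job is handed in, with the robot touching nothing.
It also fails if it takes over 54 s, if anything falls off the work surface, if the arm or the gripper's body presses on something with over 40 N, if the wrist force passes 120 N, or if a joint passes its speed limit or range.

## Working session

There is one attempt and no reset: what is moved stays moved. The work goes in short steps, Python scripts to look and compute and a tool call to move; the robot and the scene stay as the last step left them, time stands still between calls to the robot, and variables do not carry over. Pictures are saved under pics/ and viewed, and the job is handed in when it is done.

Besides the shell and the picture viewer there is one more tool, called by a JSON object that holds its "api" and its "payload", one argument or row to a line. play_rows: Moves the arm, as the interface text tells. Its arguments: {"type":"object","properties":{"deltas":{"type":"array","items":{"type":"array","items":{"type":"array","items":{"type":"number"}}}},"grip_force":{"type":"number"}},"required":["deltas"]}

```bash
mkdir -p pics
cat > h.py <<'E'
import numpy as np, cv2
from station import ctrl, viewer, hand_in
def cam(n,save=None):
    c=viewer.camera(n)
    if save: cv2.imwrite(f'pics/{save}.png',c['img'][:,:,::-1])
    return c
def ray(c,u,v):
    R,_=cv2.Rodrigues(np.array(c['rvec'],float));t=np.array(c['tvec'],float).ravel()
    d=R.T@np.array([(u-c['cx'])/c['fx'],(v-c['cy'])/c['fy'],1.]);return -R.T@t,d
def plane(c,u,v,z):
    o,d=ray(c,u,v);return o+d*(z-o[2])/d[2]
def proj(c,p):
    return cv2.projectPoints(np.array(p,float).reshape(-1,3),np.array(c['rvec'],float),np.array(c['tvec'],float),np.array([[c['fx'],0,c['cx']],[0,c['fy'],c['cy']],[0,0,1.]]),None)[0].reshape(-1,2)
E
python3 - <<'E'
from h import *
for n in ["scene","top","wrist"]:
    c=cam(n,n+'0'); print(n,ray(c,280,210),c['fx'])
o=ctrl.get_obs();print(o)
E
```

```text
scene (array([0.12513585, 0.56508281, 0.72987512]), array([ 0.47088937, -0.5186843 , -0.71415406])) 385.46013201881556
top (array([0.40333092, 0.1409189 , 0.95650429]), array([ 0.15226468, -0.03700662, -0.98775516])) 413.99517916606817
wrist (array([ 0.21383759, -0.5142721 ,  0.38428212]), array([-0.2712385 , -0.07346422, -0.95972349])) 315.2732860297275
{'time_s': 0.15, 'qpos': array([-1.38862686e+00,  3.00319570e-01,  1.52143672e+00, -1.88142165e-05,
        1.32073058e+00, -6.65987144e-02]), 'joint_vel': array([ 0.00014796, -0.0002593 , -0.00272287, -0.00169014, -0.00047697,
       -0.00044693]), 'tau': array([ 6.34083608e-04, -5.31956971e+01, -3.52818310e+01,  7.08379922e-02,
        2.36008182e-02, -6.20013293e-05]), 'ee_pos': array([ 0.13537081, -0.53286521,  0.20503053]), 'eef_rot': array([-1.61701709,  1.56990192,  1.7733484 ]), 'force': array([0.49291497, 0.04521849, 0.57082626]), 'moment': array([ 0.02105713, -0.01583457, -0.0449998 ]), 'grip_width': 0.09392367233016741}
```

View pics/scene0.png

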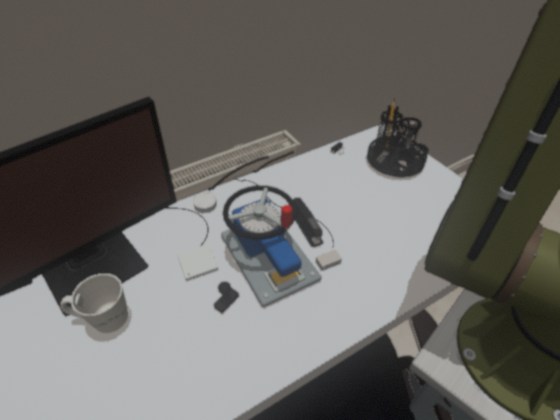

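View pics/top0.png

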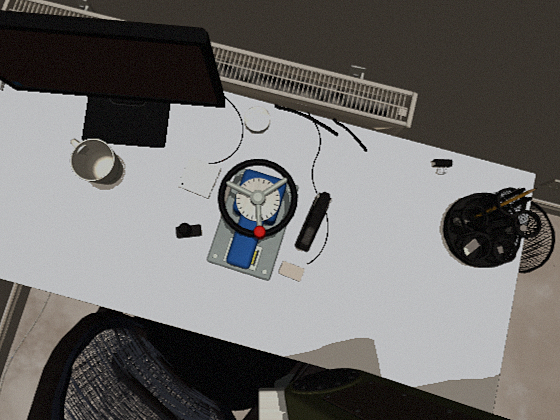

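The top view shows the wheel at about (258,198), the red handle at (260,232), the nose below it, the stapler to the right at (313,222), the stamp at (188,230), the notes at (200,180) and the staple box at (291,270). Next I'll measure these.

```bash
cat > meas.py <<'E'
from h import *
def red(c):
    hsv=cv2.cvtColor(c['img'],cv2.COLOR_RGB2HSV)
    m=(((hsv[...,0]<8)|(hsv[...,0]>172))&(hsv[...,1]>150)&(hsv[...,2]>70)).astype(np.uint8)
    n,l,s,ce=cv2.connectedComponentsWithStats(m)
    i=1+np.argmax(s[1:,4]);return s[i],ce[i],(l==i)
E
python3 - <<'E'
from meas import *
T=cam('top');S=cam('scene')
for c in (T,S):
    s,ce,m=red(c);print(s,ce,plane(c,*ce,.184),plane(c,*ce,.159))
o1,d1=ray(T,*red(T)[1]);o2,d2=ray(S,*red(S)[1])
A=np.c_[d1,-d2];x=np.linalg.lstsq(A,o2-o1,rcond=None)[0];print('tri',o1+d1*x[0],o2+d2*x[1])
# wheel rim: dark pixels
g=cv2.cvtColor(T['img'],cv2.COLOR_RGB2GRAY)
roi=np.zeros_like(g);cv2.circle(roi,(258,198),44,255,-1)
m=((g<45)&(roi>0)).astype(np.uint8)
n,l,s,ce=cv2.connectedComponentsWithStats(m);i=1+np.argmax(s[1:,4]);print(s[i],ce[i])
cs,_=cv2.findContours((l==i).astype(np.uint8),cv2.RETR_EXTERNAL,cv2.CHAIN_APPROX_NONE)
e=cv2.fitEllipse(max(cs,key=len));print(e)
C=plane(T,*e[0],.124);print('wheel',C, 'edge', [np.linalg.norm(plane(T,e[0][0]+a,e[0][1]+b,.124)-C) for a,b in ((e[1][0]/2,0),(0,e[1][1]/2))])
# others
for nme,p,z in [('stapler',(313,222),.05),('staplTop',(324,197),.05),('staplBot',(303,248),.05),('stamp',(188,230),.05),('notes',(200,180),.013),('box',(291,270),.02),('footL',(208,260),.01),('footR',(270,279),.01),('base',(280,400),0),('nosetip',(240,262),.097),('monR',(225,105),.1),('monR2',(205,30),.4)]:
    print(nme,plane(T,*p,z).round(3))
big=cv2.resize(T['img'][140:300,160:350],None,fx=4,fy=3.75,interpolation=cv2.INTER_CUBIC)
cv2.imwrite('pics/topzoom.png',big[:,:,::-1])
E
```

```text
[254 226  12  11 106] [259.19811321 231.06603774] [0.48286009 0.15154383 0.184     ] [0.48543383 0.15188768 0.159     ]
[282 206  10   7  54] [286.59259259 208.96296296] [0.4775084  0.15750105 0.184     ] [0.49364636 0.13883461 0.159     ]
tri [0.48372826 0.15165981 0.17556699] [0.48300473 0.15114356 0.1754854 ]
[ 218  159   79   83 1422] [256.73558368 199.49085795]
((257.1829833984375, 198.41845703125), (77.71263885498047, 79.23944854736328), 21.710969924926758)
wheel [0.55602117 0.15598411 0.124     ] edge [np.float64(0.0794448783782423), np.float64(0.0810406045873305)]
stapler [0.516 0.034 0.05 ]
staplTop [0.572 0.008 0.05 ]
staplBot [0.458 0.058 0.05 ]
stamp [0.501 0.309 0.05 ]
notes [0.621 0.29  0.013]
box [0.411 0.083 0.02 ]
footL [0.436 0.27  0.01 ]
footR [0.392 0.13  0.01 ]
base [0.129 0.111 0.   ]
nosetip [0.428 0.193 0.097]
monR [0.767 0.225 0.1  ]
monR2 [0.754 0.225 0.4  ]
```

View pics/topzoom.png

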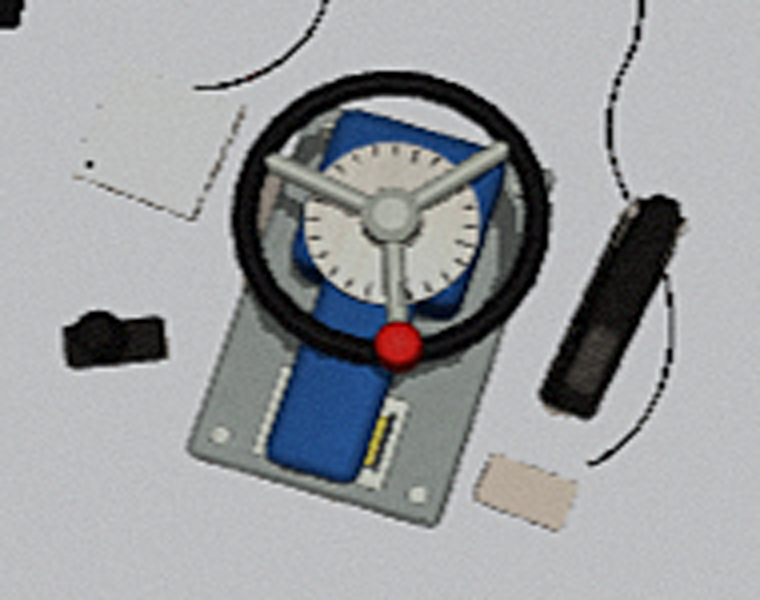

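Run:
```python
from meas import *
from scipy.spatial.transform import Rotation as Ro
o=ctrl.get_obs();R=Ro.from_euler('xyz',o['eef_rot']).as_matrix();print(R.round(3))
T=cam('top')
print('hub',plane(T,258,196.8,.134))
for p in [(445,230),(530,215),(485,245),(490,270),(443,163)]:
    print(p,plane(T,*p,.0).round(3),plane(T,*p,.15).round(3))
S=cam('scene')
for nme,p in [('monbotR',(172,205)),('montopR',(155,108))]:
    o1,d1=ray(S,*p); print(nme,[ (o1+d1*(z-o1[2])/d1[2]).round(3) for z in (0.05,.1,.2,.3,.4,.5)])
a=[cam('scene')['img'],cam('wrist')['img']]
cv2.imwrite('pics/wz.png',a[1][:,:,::-1])
cv2.imwrite('pics/sz.png',cv2.resize(a[0][60:330,60:420],(800,600),interpolation=cv2.INTER_CUBIC)[:,:,::-1])
```

```text
[[-0.     0.246 -0.969]
 [ 0.001 -0.969 -0.246]
 [-1.    -0.001 -0.   ]]
hub [0.55749147 0.15413315 0.134     ]
(445, 230) [ 0.5   -0.281  0.   ] [ 0.485 -0.215  0.15 ]
(530, 215) [ 0.533 -0.487  0.   ] [ 0.513 -0.389  0.15 ]
(485, 245) [ 0.464 -0.373  0.   ] [ 0.454 -0.292  0.15 ]
(490, 270) [ 0.406 -0.38   0.   ] [ 0.405 -0.298  0.15 ]
(443, 163) [ 0.661 -0.288  0.   ] [ 0.621 -0.221  0.15 ]
monbotR [array([0.782, 0.245, 0.05 ]), array([0.734, 0.268, 0.1  ]), array([0.637, 0.315, 0.2  ]), array([0.541, 0.362, 0.3  ]), array([0.444, 0.41 , 0.4  ]), array([0.347, 0.457, 0.5  ])]
montopR [array([1.205, 0.008, 0.05 ]), array([1.126, 0.049, 0.1  ]), array([0.967, 0.131, 0.2  ]), array([0.808, 0.213, 0.3  ]), array([0.649, 0.295, 0.4  ]), array([0.49 , 0.377, 0.5  ])]
```

View pics/wz.png

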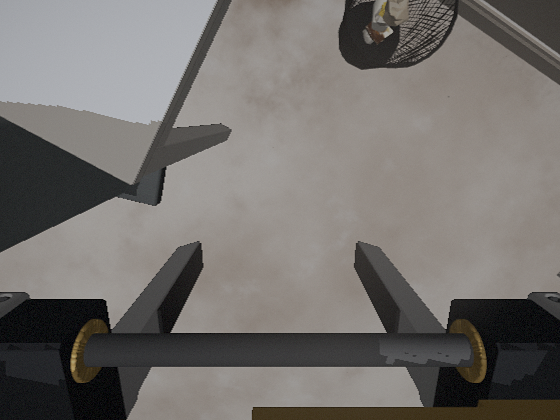

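View pics/sz.png

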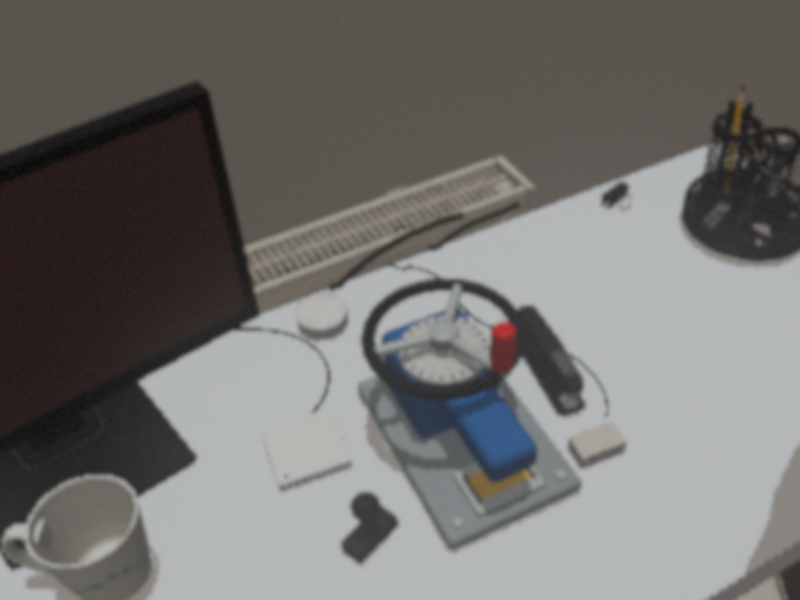

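The wheel centre is at (0.557,0.154), and the handle is 75 mm away at (0.483,0.1515), which matches the given radius. The nose lies slightly clockwise of the handle, so q0 ≈ -0.3. The clockwise push therefore starts from the -y side, moving toward +y. First I'll lift, square up the tool and close the fingers.

{"api": "play_rows", "payload": {
  "deltas": [
    [[-40,0,0,0.124,0,0,0],[-40,0,0,0.125,0,0,0],[-30,0,0,0,0,0,0],[0,-35,-24,0,0,0,0],[0,-35,-24,0,0,0,0],[0,-35,-24,0,0,0,0],[0,-35,-24,0,0,0,0],[0,-35,-24,0,0,0,0],[0,-35,-24,0,0,0,0],[0,-35,-24,0,0,0,0]]
  ]
}}

```text
time_s: 1.45
ee_pos: [0.304, -0.2865, 0.3156]
eef_rot: [2.371, 1.57, -0.771]
force: [1.2, -1.4, 0.0]
grip_width: 0.0175
```

{"api": "play_rows", "payload": {
  "deltas": [
    [[0,-40,-18,0,0,0,0],[0,-40,-18,0,0,0,0],[0,-40,-18,0,0,0,0],[0,-40,-18,0,0,0,0],[0,-40,-18,0,0,0,0],[0,-40,-18,0,0,0,0],[0,-40,-18,0,0,0,0],[0,-40,-18,0,0,0,0],[0,-40,-18,0,0,0,0],[0,-20,-10,0,0,0,0]]
  ]
}}

```text
time_s: 2.45
ee_pos: [0.4761, 0.0947, 0.3152]
eef_rot: [-0.756, 1.57, 2.388]
force: [0.7, -0.8, 0.4]
grip_width: 0.0006
```

Run:
```python
from meas import *
from scipy.spatial.transform import Rotation as Ro
o=ctrl.get_obs();R=Ro.from_euler('xyz',o['eef_rot']).as_matrix();print(R.round(3),o['ee_pos'],o['qpos'],o['grip_width'])
cam('wrist','w2');c=cam('top','t2');print(red(c)[:2])
```

```text
[[-0.     0.002 -1.   ]
 [ 0.    -1.    -0.002]
 [-1.    -0.     0.   ]] [0.47609225 0.09465247 0.31519354] [1.20623818e-01 9.07816492e-02 1.51790991e+00 2.80270086e-04
 1.53313520e+00 1.68952099e+00] 0.0006350519845728204Traceback (most recent call last):
  File "<stdin>", line 4, in <module>
  File "meas.py", line 6, in red
    i=1+np.argmax(s[1:,4]);return s[i],ce[i],(l==i)
        ~~~~~~~~~^^^^^^^^^
    return _wrapfunc(a, 'argmax', axis=axis, out=out, **kwds)
    return bound(*args, **kwds)
ValueError: attempt to get argmax of an empty sequence
```

View pics/w2.png

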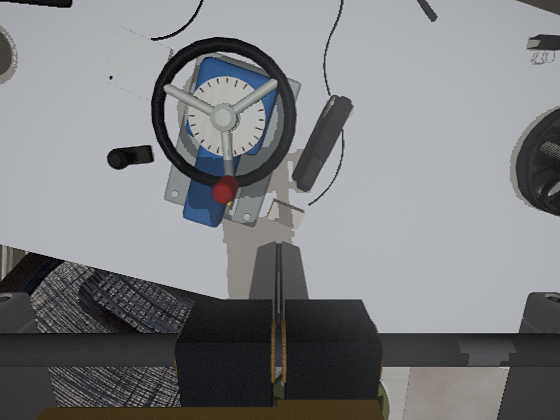

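View pics/t2.png

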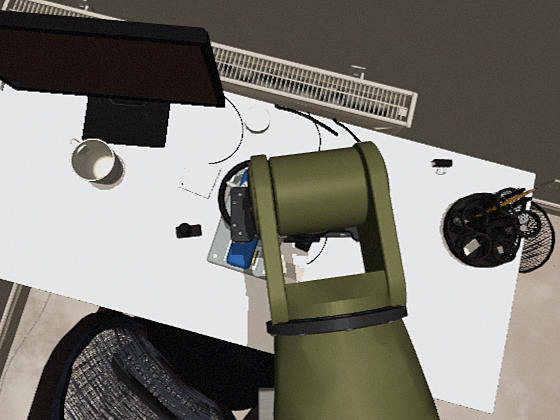

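{"api": "play_rows", "payload": {
  "deltas": [
    [[0,-15,-7,0,0,0,0],[40,0,0,0,0,0,0],[40,0,0,0,0,0,0],[40,0,0,0,0,0,0],[30,0,0,0,0,0,0],[15,0,0,0,0,0,0],[0,0,0,0,0,0,0]]
  ]
}}

```text
time_s: 3.25
ee_pos: [0.4818, 0.1065, 0.1488]
eef_rot: [0.154, 1.568, -2.989]
force: [-0.3, -0.2, 1.2]
grip_width: 0.0006
```

Run:
```python
from meas import *
o=ctrl.get_obs();print(o['ee_pos'],o['force'])
c=cam('wrist','w3');s,ce,m=red(c);print(s,ce)
ys,xs=np.nonzero(m)
print(plane(c,*ce,.184), plane(c,*ce,.159)); print(proj(c,[o['ee_pos'],[.483,.1515,.184],[.483,.1515,.133]]))
```

```text
[0.48177947 0.10646147 0.14879166] [-0.26974819 -0.17606954  1.193708  ]
[ 171  229   54   68 2308] [196.69800693 263.41204506]
[0.49282181 0.14599448 0.184     ] [0.48057433 0.15310308 0.159     ]
[[276.12618373 254.13645435]
 [187.3354338  280.98226108]
 [208.52532632 242.61658807]]
```

View pics/w3.png

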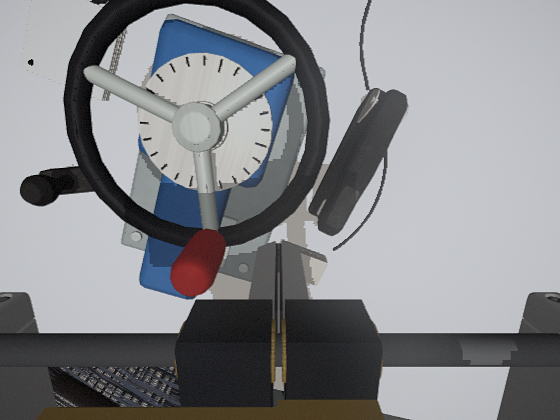

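```bash
cat > plan.py <<'E'
import numpy as np,sys
C=np.array([.5575,.1541])*1000
def H(phi): return C+75*np.array([np.cos(phi),np.sin(phi)])
def r(t,hx=8,hy=12.5,R=12):
    # distance along t to boundary of rounded rect
    s=np.linspace(10,45,7001);p=np.abs(s[:,None]*t)
    d=np.hypot(np.maximum(p[:,0]-hx,0),np.maximum(p[:,1]-hy,0))
    return s[np.argmax(d>=R)]
def F(phi):
    t=np.array([np.sin(phi),-np.cos(phi)]);return H(phi)-r(t)*t
phi0=np.pi+.035
def rows(start,q0,q1,n):
    """start = commanded xy mm; travel angles (rad from initial)"""
    p=np.array(start,float);out=[]
    for q in np.linspace(q0,q1,n+1)[1:]:
        d=np.round(F(phi0-q)-p,0);p=p+d;out.append([0,-int(d[1]),-int(d[0]),0,0,0,0])
    print(str(out),p,F(phi0-q1).round(1))
    return p
E
python3 - <<'E'
from plan import *
p=[481.8,106.5]
print(F(phi0))
for k in range(6):
    p=rows(p,k*1.0,(k+1)*1.0,10)
E
```

```text
[483.40395761 126.97055287]
[[0, -28, 1, 0, 0, 0, 0], [0, -7, 1, 0, 0, 0, 0], [0, -8, 1, 0, 0, 0, 0], [0, -7, 1, 0, 0, 0, 0], [0, -7, -1, 0, 0, 0, 0], [0, -8, -1, 0, 0, 0, 0], [0, -8, -2, 0, 0, 0, 0], [0, -8, -3, 0, 0, 0, 0], [0, -7, -5, 0, 0, 0, 0], [0, -7, -5, 0, 0, 0, 0]] [494.8 201.5] [494.9 201.9]
[[0, -7, -6, 0, 0, 0, 0], [0, -6, -7, 0, 0, 0, 0], [0, -5, -7, 0, 0, 0, 0], [0, -4, -7, 0, 0, 0, 0], [0, -3, -8, 0, 0, 0, 0], [0, -2, -7, 0, 0, 0, 0], [0, -2, -8, 0, 0, 0, 0], [0, -1, -7, 0, 0, 0, 0], [0, 0, -7, 0, 0, 0, 0], [0, 0, -8, 0, 0, 0, 0]] [566.8 231.5] [566.3 231.7]
[[0, 1, -6, 0, 0, 0, 0], [0, 1, -7, 0, 0, 0, 0], [0, 2, -6, 0, 0, 0, 0], [0, 2, -7, 0, 0, 0, 0], [0, 4, -6, 0, 0, 0, 0], [0, 4, -7, 0, 0, 0, 0], [0, 5, -6, 0, 0, 0, 0], [0, 6, -6, 0, 0, 0, 0], [0, 7, -5, 0, 0, 0, 0], [0, 8, -4, 0, 0, 0, 0]] [626.8 191.5] [627.  191.8]
[[0, 7, -4, 0, 0, 0, 0], [0, 8, -2, 0, 0, 0, 0], [0, 7, -2, 0, 0, 0, 0], [0, 8, -1, 0, 0, 0, 0], [0, 7, -1, 0, 0, 0, 0], [0, 7, 0, 0, 0, 0, 0], [0, 8, 1, 0, 0, 0, 0], [0, 7, 2, 0, 0, 0, 0], [0, 8, 3, 0, 0, 0, 0], [0, 8, 3, 0, 0, 0, 0]] [627.8 116.5] [627.4 116.6]
[[0, 7, 5, 0, 0, 0, 0], [0, 7, 6, 0, 0, 0, 0], [0, 6, 7, 0, 0, 0, 0], [0, 6, 7, 0, 0, 0, 0], [0, 4, 7, 0, 0, 0, 0], [0, 4, 7, 0, 0, 0, 0], [0, 2, 8, 0, 0, 0, 0], [0, 2, 7, 0, 0, 0, 0], [0, 2, 8, 0, 0, 0, 0], [0, 0, 7, 0, 0, 0, 0]] [558.8  76.5] [558.8  76.3]
[[0, 0, 7, 0, 0, 0, 0], [0, 0, 7, 0, 0, 0, 0], [0, -1, 7, 0, 0, 0, 0], [0, -2, 6, 0, 0, 0, 0], [0, -2, 7, 0, 0, 0, 0], [0, -3, 6, 0, 0, 0, 0], [0, -4, 7, 0, 0, 0, 0], [0, -5, 6, 0, 0, 0, 0], [0, -6, 6, 0, 0, 0, 0], [0, -7, 5, 0, 0, 0, 0]] [494.8 106.5] [494.3 106.1]
```

{"api": "play_rows", "payload": {
  "deltas": [
    [[0,-10,1,0,0,0,0],[0,-6,0,0,0,0,0],[0,-6,0,0,0,0,0],[0,-6,0,0,0,0,0],[0,-7,1,0,0,0,0],[0,-8,1,0,0,0,0],[0,-7,1,0,0,0,0],[0,-7,-1,0,0,0,0],[0,-8,-1,0,0,0,0],[0,-8,-2,0,0,0,0]]
  ]
}}

```text
time_s: 4.3
ee_pos: [0.4824, 0.1806, 0.1503]
eef_rot: [0.068, 1.57, -3.074]
force: [-1.9, -3.8, 2.9]
grip_width: 0.0007
```

```bash
cat > look.py <<'E'
from meas import *
import sys
o=ctrl.get_obs();print(o['ee_pos'],o['force'],o['time_s'])
c=cam('wrist',sys.argv[1]);s,ce,m=red(c)
p=plane(c,*ce,.159);print(s,p, 'ang',np.arctan2(p[1]-.1541,p[0]-.5575))
E
python3 look.py w4
```

```text
[0.48244529 0.18055237 0.15032127] [-1.91128439 -3.76672781  2.91590813] 4.3
[ 219  226   42   43 1065] [0.49028871 0.20196485 0.159     ] ang 2.5227554610556493
```

View pics/w4.png

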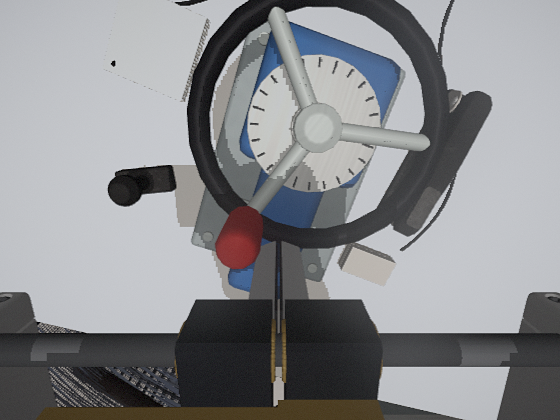

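Contact is good at about 4 N, and the handle has turned about 0.65 rad clockwise. I'll continue.

{"api": "play_rows", "payload": {
  "deltas": [
    [[0,-8,-3,0,0,0,0],[0,-7,-5,0,0,0,0],[0,-7,-5,0,0,0,0],[0,-7,-6,0,0,0,0],[0,-6,-7,0,0,0,0],[0,-5,-7,0,0,0,0],[0,-4,-7,0,0,0,0],[0,-3,-8,0,0,0,0],[0,-2,-7,0,0,0,0],[0,-2,-8,0,0,0,0]]
  ]
}}

```text
time_s: 5.35
ee_pos: [0.5461, 0.2309, 0.1503]
eef_rot: [0.162, 1.57, -2.98]
force: [-4.4, -0.5, -1.4]
grip_width: 0.0006
```

```bash
python3 look.py w5; python3 -c "
from plan import *
print(F(phi0-1.7))"
```

```text
[0.54611558 0.23093739 0.15028794] [-4.44622373 -0.52416374 -1.42252909] 5.35
[ 260  222   40   39 1078] [0.5578328 0.228722  0.159    ] ang 1.5663365252440462
[544.55390695 230.65721243]
```

View pics/w5.png

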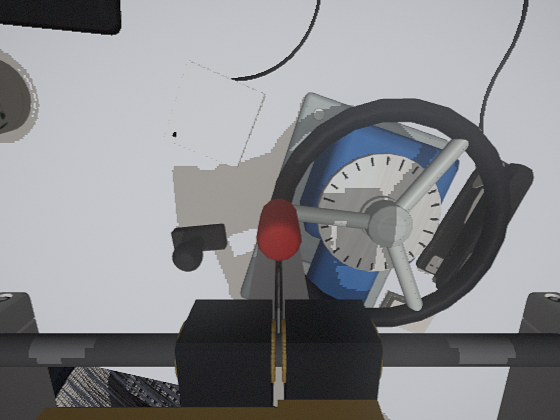

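{"api": "play_rows", "payload": {
  "deltas": [
    [[0,-1,-7,0,0,0,0],[0,0,-7,0,0,0,0],[0,0,-7,0,0,0,0],[0,1,-6,0,0,0,0],[0,1,-7,0,0,0,0],[0,2,-6,0,0,0,0],[0,2,-7,0,0,0,0],[0,4,-6,0,0,0,0],[0,4,-7,0,0,0,0],[0,5,-6,0,0,0,0]]
  ]
}}

```text
time_s: 6.4
ee_pos: [0.6123, 0.2127, 0.1505]
eef_rot: [-2.554, 1.57, 0.588]
force: [-1.0, 3.2, -0.2]
grip_width: 0.0005
```

```bash
python3 look.py w6; python3 -c "
from plan import *
print(F(phi0-2.7))"
```

```text
[0.61232745 0.21267092 0.15051538] [-1.03848376  3.18532663 -0.20940058] 6.4
[ 300  228   44   46 1392] [0.61710134 0.18560803 0.159     ] ang 0.4863011353028759
[611.89350374 212.2312029 ]
```

View pics/w6.png

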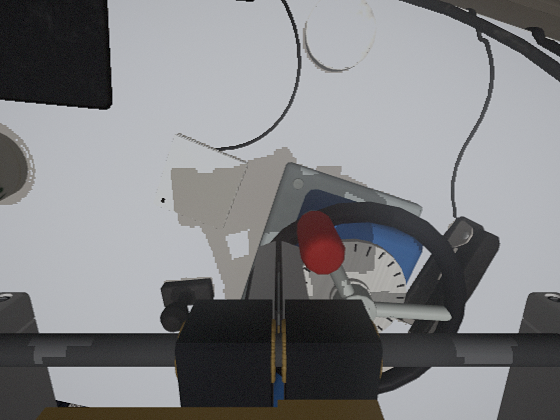

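The handle is now up and to the right of the fingers at about (320,242), and the tip is still behind it. I'll continue.

{"api": "play_rows", "payload": {
  "deltas": [
    [[0,6,-6,0,0,0,0],[0,7,-5,0,0,0,0],[0,8,-4,0,0,0,0],[0,7,-4,0,0,0,0],[0,8,-2,0,0,0,0],[0,7,-2,0,0,0,0],[0,8,-1,0,0,0,0],[0,7,-1,0,0,0,0],[0,7,0,0,0,0,0],[0,8,1,0,0,0,0]]
  ]
}}

```text
time_s: 7.45
ee_pos: [0.6356, 0.1393, 0.1505]
eef_rot: [-3.021, 1.57, 0.12]
force: [1.0, 3.3, -0.2]
grip_width: 0.0004
```

```bash
python3 look.py w7; python3 -c "
from plan import *
print(F(phi0-3.7))"
```

```text
[0.63562342 0.13931422 0.150481  ] [ 0.97442685  3.25391234 -0.22529659] 7.45
[304 266  36  33 544] [0.61681432 0.11276517 0.159     ] ang -0.6086273824847164
[635.85963781 139.83314114]
```

View pics/w7.png

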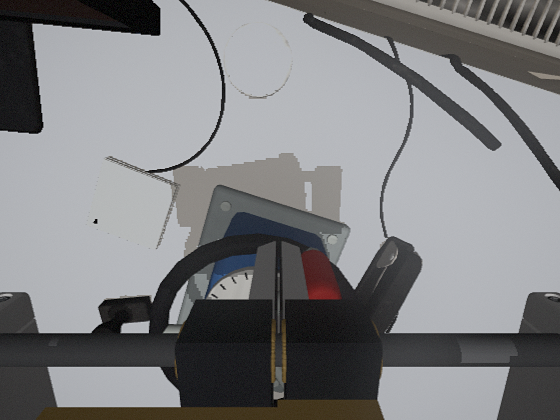

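The red handle sits against the right side of the fingers at about (320,275), and the force is 3.3 N. I'll continue.

{"api": "play_rows", "payload": {
  "deltas": [
    [[0,7,2,0,0,0,0],[0,8,3,0,0,0,0],[0,8,3,0,0,0,0],[0,7,5,0,0,0,0],[0,7,6,0,0,0,0],[0,6,7,0,0,0,0],[0,6,7,0,0,0,0],[0,4,7,0,0,0,0],[0,4,7,0,0,0,0],[0,2,8,0,0,0,0]]
  ]
}}

```text
time_s: 8.5
ee_pos: [0.58, 0.0805, 0.1505]
eef_rot: [2.837, 1.571, -0.305]
force: [3.9, 0.8, 0.5]
grip_width: 0.0006
```

```bash
python3 look.py w8; python3 -c "
from plan import *
print(F(phi0-4.7),H(phi0-4.7))
from h import *
cam('scene','s8');cam('top','t8')"
```

```text
[0.57998828 0.0805117  0.15049635] [3.89494642 0.7655108  0.50902387] 8.5
[278 301   1  29  29] [0.5424814  0.07938257 0.159     ] ang -1.7691583637831112
[581.05536238  80.13280776] [561.0528434   79.18419857]
```

View pics/w8.png

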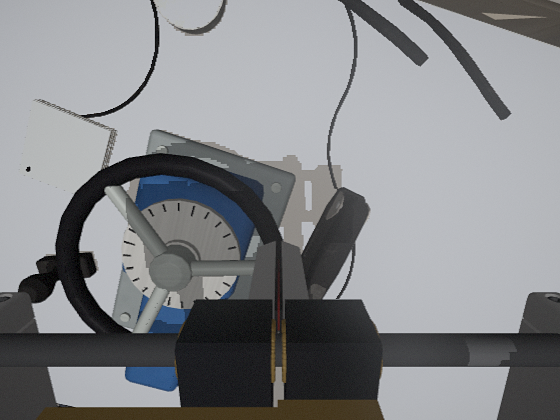

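View pics/s8.png

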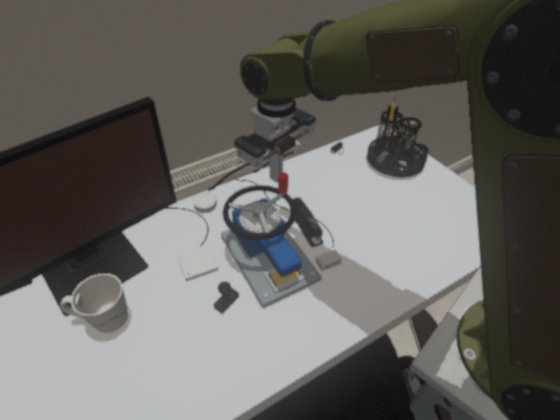

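The scene view shows the handle just in front of the fingers at (284,183), with the spoke pointing at -y. This is about 4.7 rad. I'll continue.

{"api": "play_rows", "payload": {
  "deltas": [
    [[0,2,7,0,0,0,0],[0,1,7,0,0,0,0],[0,0,7,0,0,0,0],[0,0,7,0,0,0,0],[0,0,7,0,0,0,0],[0,-1,7,0,0,0,0],[0,-2,6,0,0,0,0],[0,-2,7,0,0,0,0],[0,-3,6,0,0,0,0],[0,-4,6,0,0,0,0]]
  ]
}}

```text
time_s: 9.65
ee_pos: [0.5129, 0.0899, 0.1504]
eef_rot: [0.755, 1.57, -2.387]
force: [2.7, -2.4, 0.5]
grip_width: 0.0004
```

```bash
cat > look2.py <<'E'
from meas import *
import sys
from plan import F,H,phi0
o=ctrl.get_obs();print(o['ee_pos'],o['force'],o['time_s'])
c=cam('scene',sys.argv[1])
try:
    s,ce,m=red(c);p=plane(c,*ce,.1755);print(s,ce,p,'ang',np.arctan2(p[1]-.1541,p[0]-.5575))
except Exception as e: print(e)
cam('wrist',sys.argv[1]+'w')
E
python3 look2.py s9;python3 -c "
from plan import *
print(F(phi0-5.7))
rows(F(phi0-5.7),5.7,6.283,7)"
```

```text
[0.51291726 0.089928   0.15041218] [ 2.67293149 -2.41826492  0.4940584 ] 9.65
[291 193   7   6  30] [293.76666667 195.33333333] [0.49895274 0.11115641 0.1755    ] ang -2.5087446060992145
[511.91516877  88.78896581]
[[0, -4, 5, 0, 0, 0, 0], [0, -5, 5, 0, 0, 0, 0], [0, -5, 5, 0, 0, 0, 0], [0, -6, 4, 0, 0, 0, 0], [0, -6, 4, 0, 0, 0, 0], [0, -6, 3, 0, 0, 0, 0], [0, -6, 3, 0, 0, 0, 0]] [482.91516877 126.78896581] [483.4 127. ]
```

View pics/s9.png

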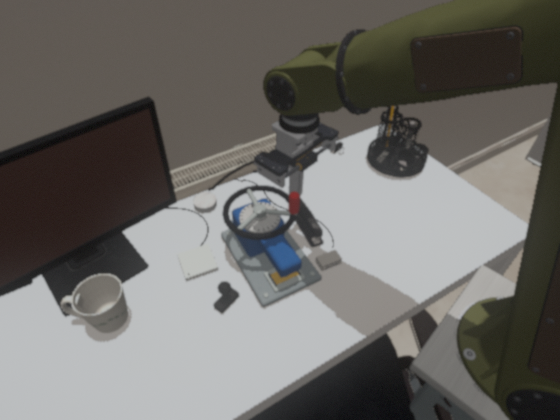

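View pics/s9w.png

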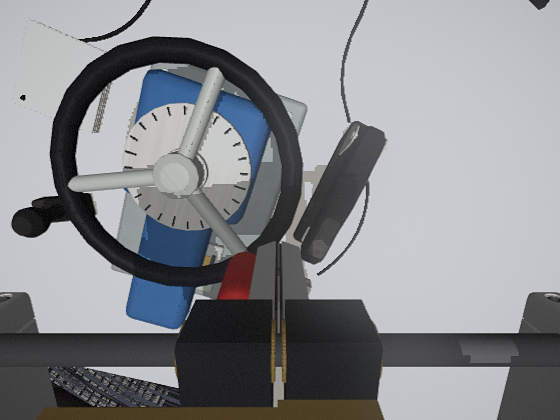

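{"api": "play_rows", "payload": {
  "deltas": [
    [[0,-4,5,0,0,0,0],[0,-4,5,0,0,0,0],[0,-4,5,0,0,0,0],[0,-5,4,0,0,0,0],[0,-4,3,0,0,0,0],[0,-4,3,0,0,0,0],[0,-4,2,0,0,0,0],[0,-2,2,0,0,0,0],[0,0,0,0,0,0,0]]
  ]
}}

```text
time_s: 10.65
ee_pos: [0.4843, 0.1213, 0.1504]
eef_rot: [-0.978, 1.57, 2.164]
force: [0.2, -0.2, 0.1]
grip_width: 0.0003
```

```bash
python3 look2.py s10
python3 - <<'E'
from meas import *
from plan import *
a=cv2.imread('pics/scene0.png')[:,:,::-1]
print(red({'img':a})[:2]); o=ctrl.get_obs()
# finger-based estimate
p=o['ee_pos'][:2]*1000
print(min(((np.linalg.norm(F(phi0-q)-p),q) for q in np.linspace(5.8,6.5,141))))
E
```

```text
[0.4843064  0.12131813 0.15041198] [ 0.18951444 -0.22876985  0.09253933] 10.65
[285 204   8   8  42] [288.38095238 207.45238095] [0.48324681 0.14547718 0.1755    ] ang -3.0259831804133976
(array([282, 206,  10,   7,  56], dtype=int32), array([286.57142857, 209.07142857]))
(np.float64(1.10318847895612), np.float64(6.21))
```

View pics/s10w.png

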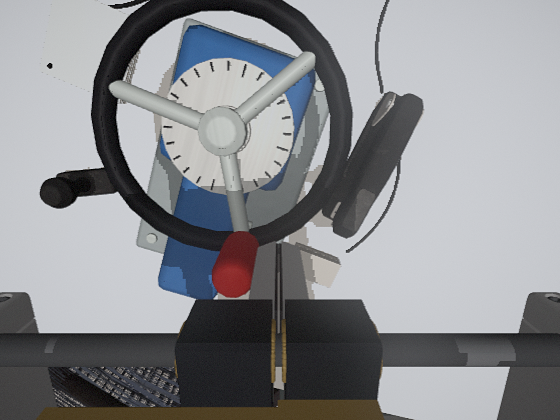

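I'm about 0.08 rad short. I'll back off to the exact pose of picture w3, taken before the push, so the handle can be compared like for like.

{"api": "play_rows", "payload": {
  "deltas": [
    [[0,5,1,0,0,0,0],[1,10,2,0,0,0,0],[0.5,0,0,0,0,0,0],[0,0,0,0,0,0,0]]
  ]
}}

```text
time_s: 11.15
ee_pos: [0.4815, 0.1055, 0.1489]
eef_rot: [-1.139, 1.571, 2.002]
force: [0.0, -0.1, 0.3]
grip_width: 0.0005
```

```bash
cat > cmp.py <<'E'
from meas import *
import sys
o=ctrl.get_obs();print(o['ee_pos'],o['eef_rot'],o['time_s'])
c=cam('wrist',sys.argv[1]);s,ce,m=red(c)
a=cv2.imread('pics/w3.png')[:,:,::-1];s0,ce0,m0=red({'img':a});print('now',s,ce,'ref',s0,ce0)
q=plane(c,*ce,.16);q0=np.array(plane(c,*ce0,.16));d=(o['ee_pos']-np.array([.48178,.10646,.14879]))
print('handle shift mm (now-ref, same-pose assumed)',(q-q0)*1000,'pose diff mm',d*1000)
c2=cam('scene');print('scene',red(c2)[:2])
E
python3 cmp.py w11
```

```text
[0.48153258 0.10545745 0.14891729] [-1.13866915  1.57067146  2.00179679] 11.15
now [ 182  228   52   66 2250] [206.76133333 262.01022222] ref [ 171  229   54   68 2308] [196.69800693 263.41204506]
handle shift mm (now-ref, same-pose assumed) [ 0.89014119 -5.94559397  0.        ] pose diff mm [-0.24741722 -1.00255371  0.12728971]
scene (array([285, 204,   8,   8,  44], dtype=int32), array([288.59090909, 207.34090909]))
```

View pics/w11.png

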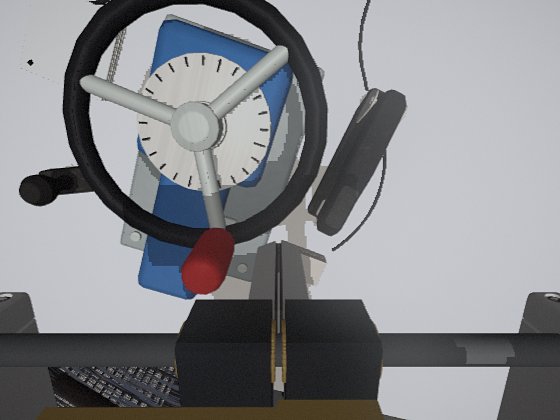

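The handle is about 6.9 mm short along +y, allowing for a 1 mm difference in pose. I'll push to TCP y ≈ 0.1275, then back off and compare again.

{"api": "play_rows", "payload": {
  "deltas": [
    [[-1.5,-8,-1,0,0,0,0],[0,-5,-1,0,0,0,0],[0,-3,0,0,0,0,0],[0,-3,0,0,0,0,0],[0,-2,0,0,0,0,0],[0,-1,0,0,0,0,0],[0,0,0,0,0,0,0],[0,0,0,0,0,0,0]]
  ]
}}

```text
time_s: 12.05
ee_pos: [0.4835, 0.1279, 0.1504]
eef_rot: [-1.389, 1.571, 1.752]
force: [0.2, -0.5, 1.1]
grip_width: 0.0006
```

{"api": "play_rows", "payload": {
  "deltas": [
    [[0,10,1,0,0,0,0],[1.5,11,1,0,0,0,0],[0,0,0,0,0,0,0],[0,0,0,0,0,0,0]]
  ]
}}

```text
time_s: 12.45
ee_pos: [0.4816, 0.1064, 0.1489]
eef_rot: [-1.251, 1.571, 1.889]
force: [0.6, -0.8, -0.3]
grip_width: 0.0007
```

```bash
python3 cmp.py w12
```

```text
[0.48155026 0.10644307 0.14893072] [-1.25113114  1.5706605   1.88924989] 12.45
now [ 171  229   54   66 2266] [196.77405119 262.73830538] ref [ 171  229   54   68 2308] [196.69800693 263.41204506]
handle shift mm (now-ref, same-pose assumed) [ 0.4316425  -0.07631957  0.        ] pose diff mm [-0.22973927 -0.01693247  0.14071898]
scene (array([283, 207,   8,   7,  44], dtype=int32), array([286.40909091, 209.54545455]))
```

The handle now matches its starting picture to about 0.1 mm. I'll lift and retreat, then check with the overhead camera.

{"api": "play_rows", "payload": {
  "deltas": [
    [[-15,0,0,0,0,0,0],[-35,0,0,0,0,0,0],[-40,0,0,0,0,0,0],[-40,0,0,0,0,0,0],[-35,0,0,0,0,0,0],[0,40,18,0,0,0,0],[0,40,18,0,0,0,0],[0,40,18,0,0,0,0],[0,40,18,0,0,0,0],[0,40,18,0,0,0,0]]
  ]
}}

```text
time_s: 13.55
ee_pos: [0.3906, -0.0942, 0.3141]
eef_rot: [2.996, 1.57, -0.145]
force: [0.6, -0.0, -0.6]
grip_width: 0.0007
```

{"api": "play_rows", "payload": {
  "deltas": [
    [[0,40,18,0,0,0,0],[0,40,18,0,0,0,0],[0,40,18,0,0,0,0],[0,40,18,0,0,0,0],[0,40,24,0,0,0,0],[0,35,24,0,0,0,0],[0,35,24,0,0,0,0],[0,20,15,0,0,0,0],[0,0,0,0,0,0,0],[0,0,0,0,0,0,0]]
  ]
}}

```text
time_s: 14.55
ee_pos: [0.2325, -0.383, 0.3138]
eef_rot: [-1.677, 1.57, 1.464]
force: [-0.3, 0.9, -0.5]
grip_width: 0.0
```

Run:
```python
from meas import *
o=ctrl.get_obs();print(o['ee_pos'],o['force'],o['time_s'])
for n in('top','scene'):
    c=cam(n,n+'13');a=cv2.imread(f'pics/{n}0.png')[:,:,::-1]
    s,ce,m=red(c);s0,ce0,_=red({'img':a});print(n,s,ce,s0,ce0,(plane(c,*ce,.175)-plane(c,*ce0,.175))*1000)
    d=cv2.absdiff(c['img'],a).max(2);cv2.imwrite(f'pics/d{n}.png',np.clip(d.astype(int)*3,0,255).astype(np.uint8))
    # others
b=np.hstack([cv2.imread('pics/top0.png')[140:300,160:350],cv2.imread('pics/top13.png')[140:300,160:350]])
cv2.imwrite('pics/cmp13.png',cv2.resize(b,(800,340),interpolation=cv2.INTER_CUBIC))
```

```text
[ 0.23251874 -0.38300284  0.3138459 ] [-0.28105643  0.90110598 -0.48012248] 14.55
top [254 226  12  11 106] [259.33018868 230.99056604] [254 226  12  11 106] [259.19811321 231.06603774] [ 0.14098785 -0.25115802  0.        ]
scene [282 206  10   7  53] [286.56603774 208.94339623] [282 206  10   7  56] [286.57142857 209.07142857] [ 0.25161324 -0.2619841   0.        ]
```

View pics/cmp13.png

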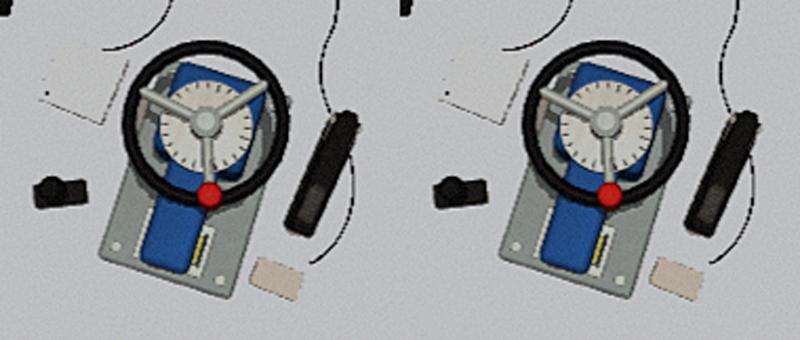

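View pics/scene13.png

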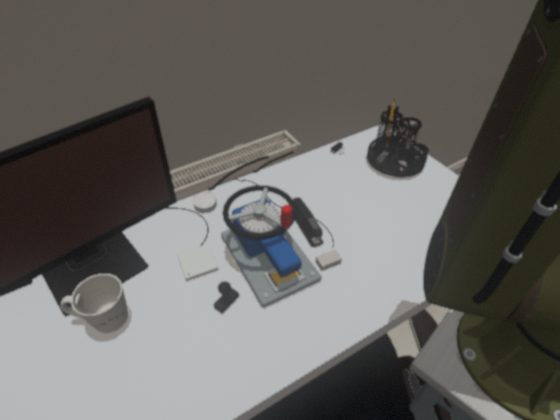

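The before and after views match. The handle is within 0.3 mm of its start in both cameras, all the loose items are where they were, and the hand is clear. I'll hand it in.

```bash
python3 -c "
from station import hand_in; print(hand_in())"
```

```text
the job is handed in; nothing more can be done
None
```

I pushed the hand wheel clockwise through one full turn with the outside of the closed fingertips and never pinched the handle. At each reading the push force was about 3–5 N. The final approach stopped short, so I backed off, measured about 7 mm remaining, and pushed that last bit.

**Handle position:** with the arm withdrawn, the overhead and scene cameras put the handle within about 0.3 mm of its start, roughly 0.004 rad. The wrist camera agreed to within about 0.5 mm.

**Surroundings:** the stapler, staple box, stamp and sticky notes look unmoved in the before and after pictures. The hand is well clear of the press, and the job took about 15 s of the 54 s allowed.

**Not checked:** I did not measure the ram's height directly. That it came down rests on the wheel having gone round once. No check failed or disagreed.

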